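# Close the coaxial-knob glue press on a sanding block

## Robot

A 7-joint arm with a two-finger parallel gripper is mounted at the origin on a cart in front of the work surface, level with it; the furniture and walls round the work are solid. World frame = base frame: x ahead of the robot, y to its left, z up, the work surface at z = 0. Lengths are in mm, angles in rad, forces in N, time in s.
With the tool pointing down it reaches from about 400 to 875 mm from the base axis. Payload 4.4 kg.
Tool frame: the origin (TCP) lies at the very end of the fingers, on their centre line; the grasp point (between the pads) lies 19 mm behind it; z points along the fingers, y is the direction in which the jaws open and shut (so a half turn about z gives the same grasp; the last joint's range is limited). The gripper opens to 85 mm and grips with 20 to 120 N. Pads are 22 mm wide; open, the fingers measure 114 mm over their backs; the gripper's body (76 mm by 85 mm) begins 54 mm behind the grasp point. The pads swing forward as they close: fully open they stand 13 mm farther back than shut.
Start: joints at [1.128, 0.628, 0.038, 1.517, -0.027, 0.996, -0.02], TCP at [239.193, -604.404, 231.313] pointing down, gripper open.
Joint ranges: [-3.06, 3.06], [-0.37, 2.12], [-1.25, 1.32], [0.18, 2.47], [-1.1, 4.24], [0.23, 1.98], [-2.94, 2.94]. Speed limits (rad/s): [2.57, 2.57, 3.14, 3.14, 3.14, 3.14, 3.14].

## Interface

Orientations are given as [roll, pitch, yaw] about the fixed x, y, z axes, in that order (R = Rz(yaw) Ry(pitch) Rx(roll)).
In Python, from cell import read_state, get_image, finish_job gives the robot as it stands.
- The arm moves only by the tool carry_out, never from a script. Its argument "series" is a list that holds one entry, the list of rows, each a list of 7 numbers: the shift along the tool's x, y, z in cm, then the turn, a rotation vector about the tool's x, y, z in rad, then the finger opening in cm, from 0 to 8.54. In form: [[[x, y, z, wx, wy, wz, grip], ...]]. A call has 1 to 5 rows; each row is the pose to reach, as a shift and turn from the pose commanded when the call began, along the tool's axes at that moment; what a row does not reach only later rows make up. A row lasts 1/12 s, in which the tool goes at most 41.7 mm and 7.16 degrees, less where a joint would pass 70% of its speed; a pose out of reach is approached as far as the arm can. A call with a gripper value outside its range is refused whole. The fingers move at their own pace and stop on an object; the grip force is fixed at half the most. Time passes only in rows, so rows that repeat a pose let the fingers close. It gives the time, the measured TCP pose, the force and the opening at its end, in the units of the state.
- read_state(): the state, without advancing time (a new reading comes with each control period).
- get_image(name): name is "scene" or "side" or "wrist"; returns a dict with "img" (420x560x3 uint8, blue, green, red), "z_map" (420x560 float32, mm along the optical axis (not along the pixel's ray), 0 where there is no reading), "mtx" (3x3 intrinsics, pixels), "T" (4x4, takes a point from camera to world coordinates); the wrist camera has in their place "T_tool_cam" (4x4, takes a point from camera to tool coordinates, whose origin is the TCP and whose axes are the flange's). Camera axes: x right, y down, z forward; pixel columns grow to the right and rows downward; lengths in mm; the calibration is good to about 2 mm. A picture is of the moment at which its call begins: read the wrist's pose just before it.
- finish_job(): hands the job in, once; it reports no verdict.
The state is a dict: "clock": time; "qpos": joint angles; "qd": joint speeds; "tau": joint torques, N m; "eef_pos": TCP position; "tool_rot": TCP orientation; "force": force on the tool from outside, world axes, zero at the start; "torque": the same for the moment, N m; "width": finger opening in mm.
Only numpy, scipy, OpenCV 4.12 (cv2) and the standard library are available. Lean on these libraries where they do the work, as an engineer would, in place of code of your own. Each camera call takes 0.05 s, during which the arm holds its last target.

## Task

The glued sanding block lies ready in the small blue press. First turn only the wide outer ring until its red mark lines up with the red index line on the press, leaving the black inner knob as it is; then turn only the inner knob clockwise, feeling for the pad to meet the block, until the pad presses on it with about 18 newtons (10 is too slack, 28 too tight, and much more crushes the glue line). Let go, and leave the ring on its line, the block where it lies and the things standing round undisturbed.

Things in the scene. Friction and masses are not known exactly. Their poses are not given: they have to be found in the camera images.
- press: small blue press bolted to the bench: base 130 x 190 x 10 mm, legs at y = +-74 mm, crossbar 84 x 168 mm with its top 96 mm above the bench. Origin under the base's centre at bench level, on the common vertical axis of ring and knob; z up, front with the red index line faces -x. Beside the ring fingertips may reach down to 100 mm above the bench.
- index_line (a point): the point above the red index line where the ring's mark must stand: 28 mm in front of the axis, 110 mm above the bench
- coarse_ring (a joint): outer ring, knurled aluminium, 56 mm diameter, 24 mm high, 110 to 134 mm above the bench. Angle in rad, 0 with its red mark at the index line, growing clockwise seen from above, range -1.6 to 1.0, starts at -1.1 to -0.6. Stays where left; turning takes 0.25 N m. One rad lowers the foot 5 mm.
- ring_mark (a point): red mark on the ring's rim, at the ring's top edge, 28 mm from the axis
- fine_knob (a joint): inner knob, black, round, 28 mm diameter, 28 mm high; with the ring at 0 it stands 136 to 164 mm above the bench, 2 mm clear of the ring's top, and it sinks with the foot as the ring turns. Angle in rad, growing clockwise from above, range -0.5 to 2.6, starts at -0.08 to 0.08. Stays where left; turning it free takes 0.25 N m, each newton on the pad adds 0.006.
- knob_mark (a point): outer end of the white line on the knob's top, at its rim, 14 mm from the axis
- knob_top (a point): centre of the knob's top face, on the axis; 164 mm above the bench with the ring at 0, 5 mm higher per rad that the ring stands below 0. Turning the knob does not raise or lower it: one rad clockwise lowers the foot below it by 6 mm.
- press_foot: brass stem under the crossbar, lowered by ring and knob; carries a 36 mm rubber pad on a spring of 10 N/mm. Origin in the stem, on the axis. With ring and knob at 0 the pad is 4.5 mm off the block, but worn or packed up to 2.2 mm either way, which no measured pose shows: it meets the block at a knob angle of 0.38 to 1.12 rad, to be felt; then 60 N per rad.
- glued_block: cork sanding block 46 x 90 x 27 mm lying loose on the press's base plate under the pad, its length along the press's x axis; origin under its centre
- jar: bystander: small glass varnish jar with a stopper, 48 mm diameter, 109 mm high, upright; origin under its centre
- spool: bystander: spool clamp of two wooden discs with a brass wing nut, 35 mm diameter, 68 mm high, upright; origin under its centre
- finger_plane: bystander: little brass finger plane, 29 x 60 x 31 mm; origin under its centre

How it is judged (in metres and radians):
On the way, in this order (a step that is already met when the one before it is completed fails the run):
1. the ring's mark stands at the index line (within 0.14 rad), the knob still as it was (between -0.2 and 0.2 rad) and the pad still off the block (value of joint coarse_ring between -0.14 and 0.14 rad and value of joint fine_knob between -0.2 and 0.2 rad and contact force between press_foot and glued_block below 1 N), for 0.2 s.
2. the pad presses the block with 10 to 28 N, the ring still on its line (contact force between press_foot and glued_block between 10 and 28 N and value of joint coarse_ring between -0.14 and 0.14 rad), for 0.2 s.
At the end, for the whole second after the job is handed in: the pad presses the block with 10 to 28 N, the ring's mark is within 0.14 rad (4 mm at the rim) of the index line, the block lies within 10 mm of where it lay (all of step 2 and distance of glued_block from where it was at the start of the episode below 0.01 m); the robot touches nothing.
It fails at once if the pad presses the block with more than 38 N (contact force between press_foot and glued_block above 38 N).
It fails at once if the jar is pushed more than 20 mm or tipped (distance of jar from where it was at the start of the episode above 0.02 m or angle between jar's own z axis and vertical above 0.4 rad).
It fails at once if the spool clamp is pushed more than 20 mm or tipped (distance of spool from where it was at the start of the episode above 0.02 m or angle between spool's own z axis and vertical above 0.4 rad).
It fails at once if the finger plane is pushed more than 20 mm (distance of finger_plane from where it was at the start of the episode above 0.02 m).
It also fails if it takes over 64 s, if anything falls off the work surface, if the arm or the gripper's body presses on something with over 40 N, if the wrist force passes 120 N, or if a joint passes its speed limit or range.

## Working session

There is one attempt and no reset: what is moved stays moved. The work goes in short steps, Python scripts to look and compute and a tool call to move; the robot and the scene stay as the last step left them, time stands still between calls to the robot, and variables do not carry over. Pictures are saved under pics/ and viewed, and the job is handed in when it is done.

Besides the shell and the picture viewer there is one more tool, called after ">>>" in YAML: its name, and indented under it one key for each argument. carry_out: Moves the arm, as the interface text tells. Its arguments: {"type":"object","properties":{"series":{"type":"array","items":{"type":"array","items":{"type":"array","items":{"type":"number"}}}}},"required":["series"]}

```bash
mkdir -p pics; ls; python3 - <<'E'
from cell import *
import cv2,json
s=read_state();print(s)
for n in ["scene","side","wrist"]:
    d=get_image(n);cv2.imwrite(f"pics/{n}0.png",d["img"])
    print(n,d["mtx"].round(1).tolist(),(d.get("T") if "T" in d else d["T_tool_cam"]).round(3).tolist())
E
```

```text
pics
{'clock': 0.0, 'qpos': array([ 1.12821752,  0.62930458,  0.0384088 ,  1.51837186, -0.02697047,
        0.99631114, -0.01997999]), 'qd': array([-4.56670302e-04,  3.02754881e-04,  8.32971521e-05, -1.77662073e-04,
        4.07072359e-04, -2.83945466e-04, -7.41248735e-04]), 'tau': array([-1.27973203e-04, -5.63400185e+01,  1.22620337e+00, -1.93444705e+01,
        1.09583544e-02,  1.05129916e-02,  5.02140153e-06]), 'eef_pos': array([ 238.95861411, -603.80702262,  230.41418465]), 'tool_rot': array([-3.13971502e+00,  2.80591764e-05,  3.76841650e-01]), 'force': array([ 0.87134123, -0.09142557, -0.03052808]), 'torque': array([0.02223178, 0.04921506, 0.02922284]), 'width': 85.41896020236983}
scene [[383.3, 0.0, 275.3], [0.0, 383.3, 216.5], [0.0, 0.0, 1.0]] [[0.841, -0.334, 0.426, 195.459], [-0.541, -0.496, 0.679, -545.078], [-0.016, -0.801, -0.598, 645.22], [0.0, 0.0, 0.0, 1.0]]
side [[487.2, 0.0, 278.6], [0.0, 487.2, 215.1], [0.0, 0.0, 1.0]] [[-1.0, -0.001, 0.021, 585.451], [-0.019, 0.484, -0.875, 867.124], [-0.009, -0.875, -0.484, 577.374], [0.0, 0.0, 0.0, 1.0]]
wrist [[289.6, 0.0, 280.3], [0.0, 289.6, 204.7], [0.0, 0.0, 1.0]] [[0.001, -0.966, -0.258, 65.466], [1.0, 0.001, 0.0, -0.505], [-0.0, -0.258, 0.966, -142.92], [0.0, 0.0, 0.0, 1.0]]
```

View pics/scene0.png

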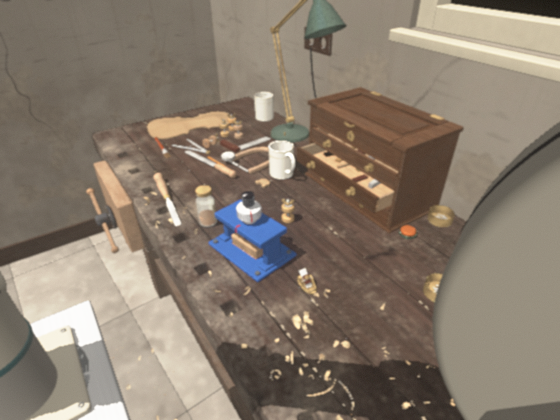

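View pics/side0.png

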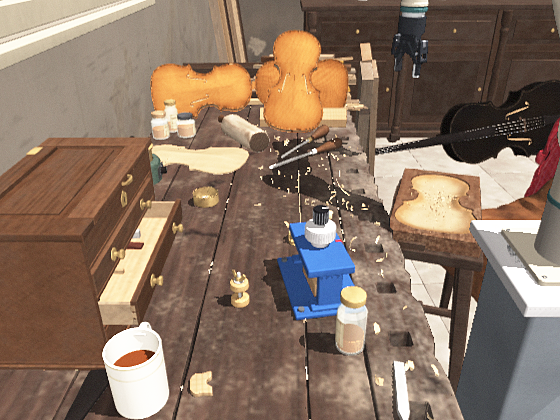

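View pics/wrist0.png

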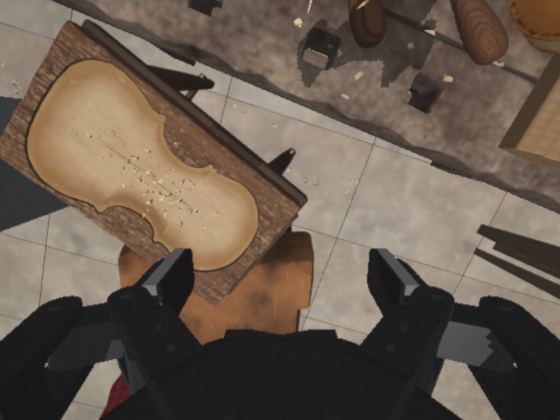

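The scene view shows the press at about (250,235), with the knob at (249,198), the jar at (206,207), the spool at (288,210) and the plane at (307,283). In the side view the knob is at (321,213), the jar at (351,320) and the spool at (239,288). Next I'll measure these.

```bash
cat > h.py <<'E'
from cell import *
import cv2,numpy as np
from scipy.spatial.transform import Rotation as Ro
def cam(n,s=None):
    s=read_state(); d=get_image(n)
    if n=="wrist":
        T=np.eye(4);T[:3,:3]=Ro.from_euler('xyz',s["tool_rot"]).as_matrix();T[:3,3]=s["eef_pos"]
        d["T"]=T@d["T_tool_cam"]
    return d
def px2w(d,u,v,z=None):
    K=d["mtx"];r=np.array([(u-K[0,2])/K[0,0],(v-K[1,2])/K[1,1],1.0])
    T=d["T"]
    if z is None: return T[:3,:3]@(r*d["z_map"][int(v),int(u)])+T[:3,3]
    w=T[:3,:3]@r; return T[:3,3]+w*(z-T[2,3])/w[2]
def cloud(d):
    h,w=d["z_map"].shape;u,v=np.meshgrid(np.arange(w),np.arange(h));K=d["mtx"];Z=d["z_map"]
    P=np.stack([(u-K[0,2])/K[0,0]*Z,(v-K[1,2])/K[1,1]*Z,Z],-1)
    return P@d["T"][:3,:3].T+d["T"][:3,3]
def w2px(d,P):
    p=np.linalg.inv(d["T"])@np.append(P,1);q=d["mtx"]@p[:3];return q[:2]/q[2]
E
python3 - <<'E'
from h import *
for n in ["scene","side"]:
    d=cam(n);P=cloud(d);im=d["img"].astype(int)
    b,g,r=im[...,0],im[...,1],im[...,2]
    m=(b>r+60)&(b>g+40)&(d["z_map"]>0)
    top=m&(abs(P[...,2]-96)<8)
    Q=P[top];rect=cv2.minAreaRect(Q[:,:2].astype(np.float32));print(n,top.sum(),rect,np.median(Q[:,2]))
    base=m&(abs(P[...,2]-10)<6)
    Q=P[base];print(' base',base.sum(),cv2.minAreaRect(Q[:,:2].astype(np.float32)))
    pts={"scene":dict(knob=(249,197),jar=(203,190),spool=(288,203),plane=(307,283)),"side":dict(knob=(321,209),jar=(352,297),spool=(239,275))}[n]
    for k,(u,v) in pts.items(): print(k,px2w(d,u,v).round(1))
    c=cv2.resize(d["img"][150:310,170:350] if n=="scene" else d["img"][190:360,210:400],None,fx=4,fy=3.5,interpolation=cv2.INTER_CUBIC);cv2.imwrite(f"pics/{n}1.png",c)
E
```

```text
scene 1128 ((526.78125, 100.31464385986328), (84.24171447753906, 169.02601623535156), 11.667110443115234) 97.199931176537
 base 969 ((513.474609375, 97.74959564208984), (108.13004302978516, 191.36822509765625), 13.767691612243652)
knob [524.8  89.1 169.6]
jar [482.8 262.4 111. ]
spool [673.3 151.8  59.8]
plane [568.3 -77.6  15.9]
side 1617 ((529.0933837890625, 102.64545440673828), (84.0428695678711, 169.6524658203125), 11.657510757446289) 94.04689487221918
 base 1652 ((528.7763061523438, 103.11543273925781), (129.53118896484375, 190.5454864501953), 11.356245040893555)
knob [528.6 106.6 168.8]
jar [489.1 276.2 107.7]
spool [674.6 157.8  62.1]
```

View pics/scene1.png

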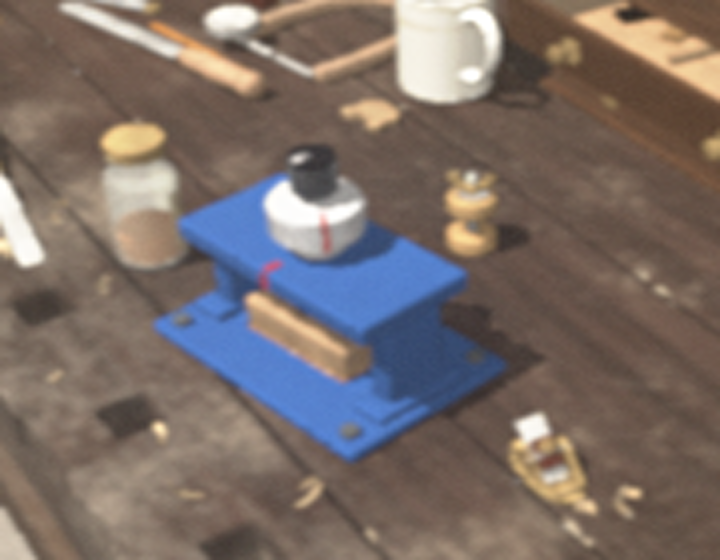

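View pics/side1.png

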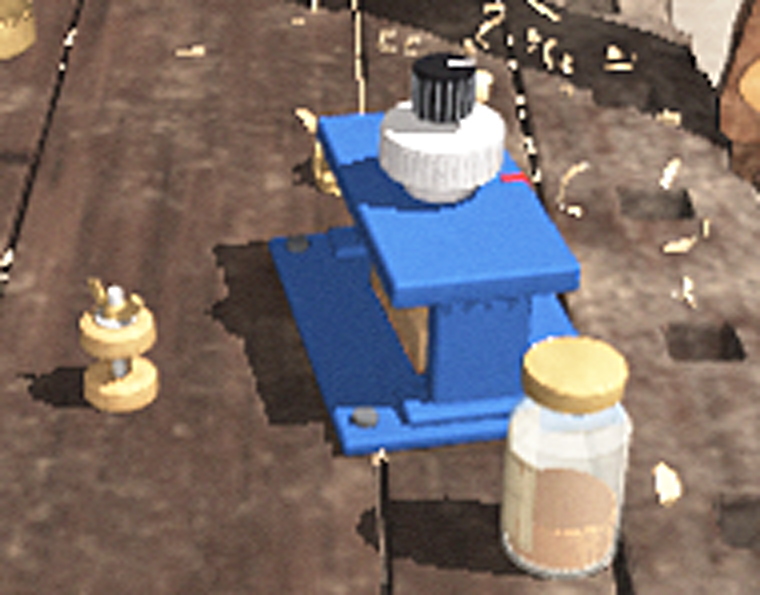

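>>> carry_out:
  series:
    - [[2.6, -2.7, 0, 0, 0, 0, 8.5], [5.3, -5.5, 0, 0, 0, 0, 8.5], [7.9, -8.2, 0, 0, 0, 0, 8.5], [10.5, -11, 0, 0, 0, 0, 8.5], [13.2, -13.7, 0, 0, 0, 0, 8.5]]

```text
clock: 0.67
eef_pos: [311.6, -426.7, 231.3]
tool_rot: [-3.141, -0.0, 0.376]
force: [-0.3, 0.2, 0.0]
width: 85.1
```

>>> carry_out:
  series:
    - [[2.6, -2.7, 0, 0, 0, 0, 8.5], [5.3, -5.5, 0, 0, 0, 0, 8.5], [7.9, -8.2, 0, 0, 0, 0, 8.5], [10.5, -11, 0, 0, 0, 0, 8.5], [13.2, -13.7, 0, 0, 0, 0, 8.5]]

```text
clock: 1.08
eef_pos: [384.0, -250.7, 231.5]
tool_rot: [3.141, -0.0, 0.376]
force: [1.4, -0.2, 0.4]
width: 85.3
```

>>> carry_out:
  series:
    - [[2.6, -2.7, 0, 0, 0, 0, 8.5], [5.3, -5.5, 0, 0, 0, 0, 8.5], [7.9, -8.2, 0, 0, 0, 0, 8.5], [10.5, -11, 0, 0, 0, 0, 8.5], [13.2, -13.7, 0, 0, 0, 0, 8.5]]

```text
clock: 1.5
eef_pos: [456.4, -74.7, 231.5]
tool_rot: [3.141, -0.0, 0.377]
force: [0.5, -0.5, -0.8]
width: 85.2
```

```bash
python3 - <<'E'
from h import *
s=read_state();print({k:np.round(s[k],3) for k in ["clock","qpos","eef_pos","tool_rot","force"]})
d=cam("wrist");cv2.imwrite("pics/w1.png",d["img"])
E
```

```text
{'clock': np.float64(1.5), 'qpos': array([ 0.123,  0.363, -0.029,  2.019,  0.015,  0.759, -1.109]), 'eef_pos': array([456.433, -74.714, 231.544]), 'tool_rot': array([ 3.141, -0.   ,  0.377]), 'force': array([ 0.496, -0.543, -0.789])}
```

View pics/w1.png

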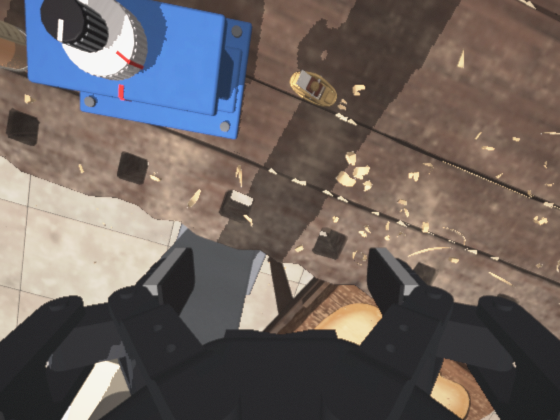

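>>> carry_out:
  series:
    - [[2.6, -2.7, 0, 0, 0, -0.12, 8.5], [5.3, -5.5, 0, 0, 0, -0.24, 8.5], [7.9, -8.2, 0, 0, 0, -0.36, 8.5], [10.5, -11, 0, 0, 0, -0.48, 8.5], [13.1, -13.7, 0, 0, 0, -0.6, 8.5]]

```text
clock: 1.97
eef_pos: [528.0, 100.7, 231.5]
tool_rot: [3.141, -0.0, 0.983]
force: [0.9, -0.5, 0.3]
width: 85.2
```

>>> carry_out:
  series:
    - [[0, 0, 0, 0, 0, -0.1, 8.5], [0, 0, 0, 0, 0, -0.2, 8.5], [0, 0, 0, 0, 0, -0.3, 8.5], [0, 0, 0, 0, 0, -0.3, 8.5], [0, 0, 0, 0, 0, -0.3, 8.5]]

```text
clock: 2.38
eef_pos: [527.6, 98.7, 231.3]
tool_rot: [-3.141, -0.0, 1.274]
force: [0.2, 0.2, -0.4]
width: 85.1
```

```bash
python3 - <<'E'
from h import *
s=read_state();print({k:np.round(s[k],3) for k in ["clock","qpos","eef_pos","tool_rot","force"]})
d=cam("wrist");cv2.imwrite("pics/w2.png",d["img"]);np.savez("w2.npz",**{k:d[k] for k in d})
for P in [(528,101.5,168),(528,101.5,134)]: print(w2px(d,P))
E
```

```text
{'clock': np.float64(2.383), 'qpos': array([-0.04 ,  0.478, -0.288,  1.829,  0.173,  0.86 , -0.708]), 'eef_pos': array([527.594,  98.66 , 231.251]), 'tool_rot': array([-3.141, -0.   ,  1.274]), 'force': array([ 0.213,  0.167, -0.416])}
[279.57337598 214.90039012]
[279.67371142 203.33016832]
```

View pics/w2.png

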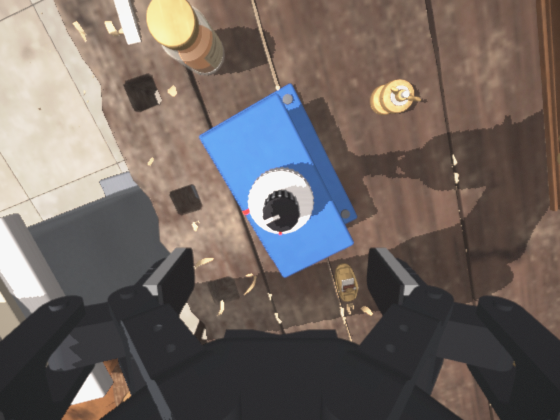

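```bash
python3 - <<'E'
from h import *
d=dict(np.load("w2.npz"))
cv2.imwrite("pics/w2c.png",cv2.resize(d["img"][150:260,220:340],None,fx=5,fy=5,interpolation=cv2.INTER_CUBIC))
P=cloud(d);im=d["img"].astype(int);b,g,r=im[...,0],im[...,1],im[...,2]
m=(b>r+60)&(b>g+40)&(abs(P[...,2]-96)<6);Q=P[m];print(cv2.minAreaRect(Q[:,:2].astype(np.float32)),np.median(Q[:,2]))
# outline corners via px
red=(r>g+70)&(r>b+60);red[:150]=0;red[260:]=0;red[:,:220]=0;red[:,340:]=0
n,l,st,c=cv2.connectedComponentsWithStats(red.astype(np.uint8))
for i in range(1,n):print(st[i],c[i])
E
```

```text
((528.8519287109375, 101.89982604980469), (84.29576873779297, 167.86805725097656), 11.368144035339355) 96.24291521248352
[242 209   8   6  29] [245.51724138 211.62068966]
[279 232   3   3   8] [279.875 232.875]
```

View pics/w2c.png

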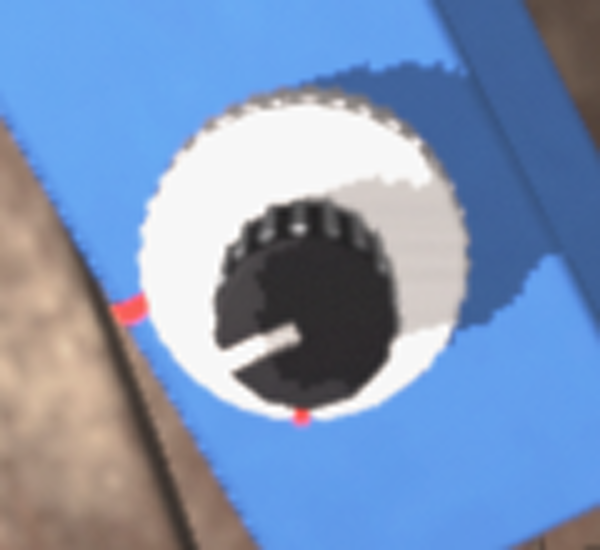

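```bash
python3 - <<'E'
from h import *
d=dict(np.load("w2.npz"))
P=cloud(d);im=d["img"].astype(int);b,g,r=im[...,0],im[...,1],im[...,2]
m=(b>r+60)&(b>g+40)&(abs(P[...,2]-96)<6)
c=px2w(d,280.4,232.7,134);i=px2w(d,244,212.5,97);print(c,i)
k=(P[...,2]>128)&(P[...,2]<140);k[:150]=0;k[260:]=0;k[:,:220]=0;k[:,340:]=0
Q=P[k];print(k.sum(),cv2.minEnclosingCircle(Q[:,:2].astype(np.float32)))
k=(P[...,2]>162)&(P[...,2]<178);k[:150]=0;k[260:]=0;k[:,:220]=0;k[:,340:]=0
Q=P[k];print(k.sum(),cv2.minEnclosingCircle(Q[:,:2].astype(np.float32)),np.median(Q[:,2]))
print('knob line',px2w(d,220+295/5,150+330/5,169),px2w(d,220+222/5,150+365/5,169))
for C in [(528.5,101.7),(527.6,101)]:
  a=np.arctan2(c[1]-C[1],c[0]-C[0])%6.28318;print(C,a,a-3.1416-0.2,np.hypot(*(c[:2]-C)))
print(np.arctan2(i[1]-101.7,i[0]-528.5)-np.pi)
E
```

```text
[520.78345162  75.73416633 134.        ] [488.27663138  93.61985278  97.        ]
1973 ((529.0381469726562, 101.8092269897461), 28.609643936157227)
1117 ((529.084228515625, 101.96553802490234), 14.530505180358887) 169.4406779449782
knob line [527.43606637 101.10078772 169.        ] [515.41956425  99.06105529 169.        ]
(528.5, 101.7) 4.423515262505239 1.081915262505239 27.08818260693195
(527.6, 101) 4.448864661528571 1.107264661528571 26.169212497345423
-6.084941898382093
```

>>> carry_out:
  series:
    - [[0.35, 0, 2, 0, 0, 0, 8.5], [0.35, 0, 4, 0, 0, 0, 8.5], [0.35, 0, 6, 0, 0, 0, 8.5], [0.35, 0, 7, 0, 0, 0, 8.5], [0.35, 0, 7, 0, 0, 0, 8.5]]

```text
clock: 2.85
eef_pos: [527.1, 101.8, 159.4]
tool_rot: [-3.138, 0.002, 1.275]
force: [-0.1, 0.4, 0.2]
width: 84.9
```

```bash
python3 - <<'E'
from h import *
s=read_state();print({k:np.round(s[k],3) for k in ["clock","qpos","eef_pos","tool_rot","force"]})
d=cam("wrist");cv2.imwrite("pics/w3.png",d["img"])
P=cloud(d)
for lo,hi in [(128,140),(162,178)]:
    k=(P[...,2]>lo)&(P[...,2]<hi);k[:130]=0;k[320:]=0;k[:,:200]=0;k[:,360:]=0
    Q=P[k];print(k.sum(),cv2.minEnclosingCircle(Q[:,:2].astype(np.float32)),np.median(Q[:,2]))
E
```

```text
{'clock': np.float64(2.85), 'qpos': array([-0.07 ,  0.576, -0.258,  1.899,  0.218,  0.699, -0.752]), 'eef_pos': array([527.113, 101.755, 159.411]), 'tool_rot': array([-3.138e+00,  2.000e-03,  1.275e+00]), 'force': array([-0.077,  0.357,  0.228])}
3521 ((529.2252807617188, 101.81156921386719), 28.699132919311523) 134.24103695237307
2408 ((529.2869873046875, 102.24681091308594), 14.611627578735352) 169.43536011842224
```

View pics/w3.png

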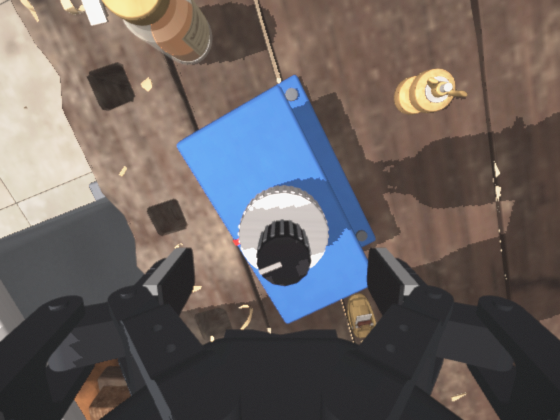

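>>> carry_out:
  series:
    - [[0.05, 0.2, 1, 0, 0, 0, 8.5], [0.05, 0.2, 2.5, 0, 0, 0, 8.5], [0.05, 0.2, 4, 0, 0, 0, 8.5], [0.05, 0.2, 5.3, 0, 0, 0, 8.5], [0.05, 0.2, 5.3, 0, 0, 0, 8.5]]

```text
clock: 3.32
eef_pos: [530.0, 102.0, 106.9]
tool_rot: [-3.14, 0.001, 1.276]
force: [0.0, -0.4, -0.4]
width: 85.0
```

```bash
python3 - <<'E'
from h import *
s=read_state();print({k:np.round(s[k],3) for k in ["clock","qpos","eef_pos","tool_rot","force"]})
d=cam("wrist");cv2.imwrite("pics/w4.png",d["img"])
E
```

```text
{'clock': np.float64(3.317), 'qpos': array([-0.092,  0.658, -0.227,  1.932,  0.253,  0.582, -0.781]), 'eef_pos': array([529.994, 101.971, 106.865]), 'tool_rot': array([-3.140e+00,  1.000e-03,  1.276e+00]), 'force': array([ 0.021, -0.416, -0.394])}
```

View pics/w4.png

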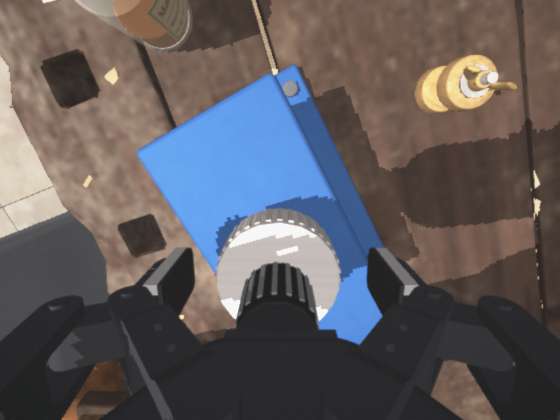

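>>> carry_out:
  series:
    - [[0, -0.05, 0, 0, 0, 0, 7], [0, -0.05, 0, 0, 0, 0, 6.2], [0, -0.05, 0, 0, 0, 0, 5.8], [0, -0.05, 0, 0, 0, 0, 5.6], [0, -0.05, 0, 0, 0, 0, 5.5]]

```text
clock: 3.78
eef_pos: [529.2, 103.0, 109.2]
tool_rot: [-3.14, 0.0, 1.277]
force: [-4.8, 1.5, 6.3]
width: 55.4
```

>>> carry_out:
  series:
    - [[0, 0, 0, 0, 0, 0, 5.3], [0, 0, 0, 0, 0, 0, 5.2], [0, 0, 0, 0, 0, 0, 5.0], [0, 0, 0, 0, 0, 0, 5.0], [0, 0, 0, 0, 0, 0, 5.0]]

```text
clock: 4.2
eef_pos: [529.2, 103.1, 109.5]
tool_rot: [-3.141, 0.0, 1.277]
force: [-5.1, -0.2, 10.5]
width: 54.2
```

```bash
python3 - <<'E'
from h import *
s=read_state();print({k:np.round(s[k],3) for k in ["clock","qpos","eef_pos","tool_rot","force","torque","width"]})
d=cam("wrist");cv2.imwrite("pics/w5.png",d["img"])
E
```

```text
{'clock': np.float64(4.2), 'qpos': array([-0.093,  0.652, -0.229,  1.933,  0.252,  0.584, -0.781]), 'eef_pos': array([529.232, 103.065, 109.479]), 'tool_rot': array([-3.141,  0.   ,  1.277]), 'force': array([-5.127, -0.237, 10.481]), 'torque': array([ 0.332,  1.308, -0.057]), 'width': np.float64(54.167)}
```

View pics/w5.png

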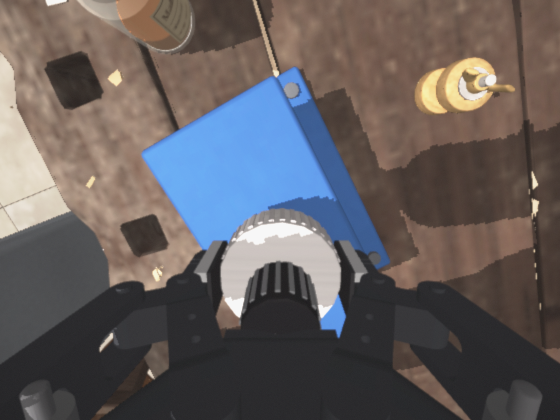

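>>> carry_out:
  series:
    - [[-0.1, 0, 0, 0, 0, 0.06, 5.0], [-0.1, 0, 0, 0, 0, 0.12, 5.0], [-0.1, 0, 0, 0, 0, 0.18, 5.0], [-0.1, 0, 0, 0, 0, 0.24, 5.0], [-0.1, 0, 0, 0, 0, 0.3, 5.0]]

```text
clock: 4.67
eef_pos: [529.8, 102.8, 109.5]
tool_rot: [-3.141, -0.001, 0.976]
force: [-3.2, 1.1, 7.6]
width: 53.8
```

```bash
python3 - <<'E'
from h import *
s=read_state();print({k:np.round(s[k],3) for k in ["clock","qpos","eef_pos","tool_rot","force","torque","width"]})
d=cam("wrist");cv2.imwrite("pics/w6.png",d["img"])
E
```

```text
{'clock': np.float64(4.667), 'qpos': array([-0.147,  0.647, -0.145,  1.935,  0.16 ,  0.57 , -0.993]), 'eef_pos': array([529.788, 102.793, 109.538]), 'tool_rot': array([-3.141e+00, -1.000e-03,  9.760e-01]), 'force': array([-3.241,  1.054,  7.579]), 'torque': array([0.523, 0.863, 0.22 ]), 'width': np.float64(53.843)}
```

View pics/w6.png

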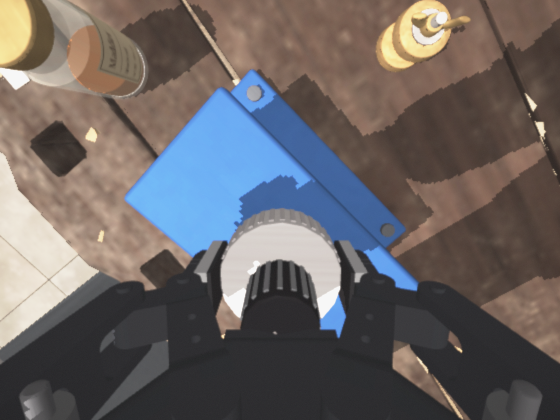

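>>> carry_out:
  series:
    - [[0, 0, 0, 0, 0, 0.08, 5.0], [0, 0, 0, 0, 0, 0.16, 5.0], [0, 0, 0, 0, 0, 0.24, 5.0], [0, 0, 0, 0, 0, 0.32, 5.0], [0, 0, 0, 0, 0, 0.4, 5.0]]

```text
clock: 5.13
eef_pos: [530.4, 102.2, 109.5]
tool_rot: [3.141, -0.002, 0.574]
force: [-2.0, 0.7, 6.2]
width: 54.2
```

>>> carry_out:
  series:
    - [[0, 0, 0, 0, 0, 0.08, 5.0], [0, 0, 0, 0, 0, 0.16, 5.0], [0, 0, 0, 0, 0, 0.24, 5.0], [0, 0, 0, 0, 0, 0.32, 5.0], [0, 0, 0, 0, 0, 0.37, 5.0]]

```text
clock: 5.55
eef_pos: [530.7, 101.6, 109.6]
tool_rot: [3.141, -0.002, 0.204]
force: [-2.3, -0.8, 6.5]
width: 54.1
```

```bash
python3 - <<'E'
from h import *
s=read_state();print({k:np.round(s[k],3) for k in ["clock","qpos","eef_pos","tool_rot","force","torque","width"]})
d=cam("scene");cv2.imwrite("pics/s7.png",cv2.resize(d["img"][170:280,180:330],None,fx=5,fy=5,interpolation=cv2.INTER_CUBIC))
E
```

```text
{'clock': np.float64(5.55), 'qpos': array([-0.289,  0.646,  0.072,  1.939, -0.081,  0.558, -1.529]), 'eef_pos': array([530.671, 101.572, 109.565]), 'tool_rot': array([ 3.141e+00, -2.000e-03,  2.040e-01]), 'force': array([-2.25 , -0.839,  6.464]), 'torque': array([0.01 , 0.421, 0.242]), 'width': np.float64(54.138)}
```

View pics/s7.png

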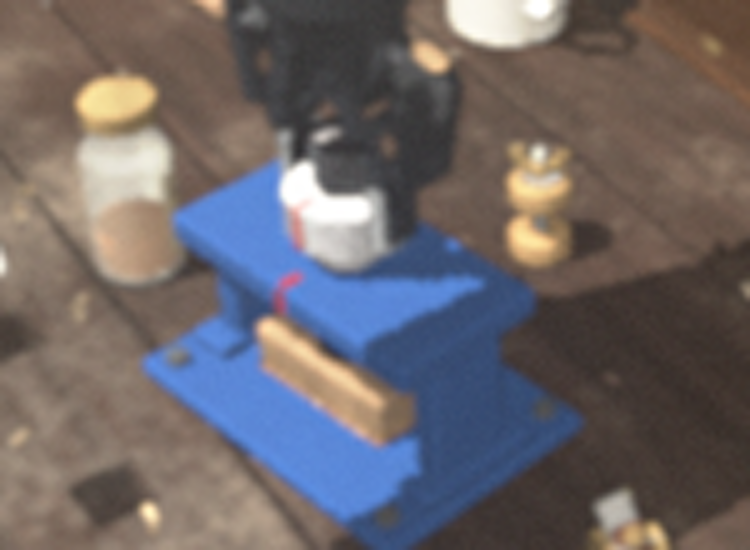

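>>> carry_out:
  series:
    - [[0, 0, 0, 0, 0, 0, 6.0], [0, 0, 0, 0, 0, 0, 8.0], [0, 0, 0, 0, 0, 0, 8.5], [0, 0, 0, 0, 0, 0, 8.5], [0, 0, 0, 0, 0, 0, 8.5]]

```text
clock: 6.02
eef_pos: [530.1, 101.4, 108.3]
tool_rot: [-3.142, -0.0, 0.207]
force: [-0.0, -0.2, -0.2]
width: 85.1
```

>>> carry_out:
  series:
    - [[0, 0, -2, 0, 0, 0, 8.5], [0, 0, -5, 0, 0, 0, 8.5], [0, 0, -8, 0, 0, 0, 8.5], [0, 0, -10, 0, 0, 0, 8.5], [0, 0, -10, 0, 0, 0, 8.5]]

```text
clock: 6.43
eef_pos: [532.8, 101.9, 212.5]
tool_rot: [-3.141, -0.008, 0.207]
force: [-0.2, 0.1, 0.4]
width: 85.3
```

```bash
python3 - <<'E'
from h import *
s=read_state();print({k:np.round(s[k],3) for k in ["clock","qpos","eef_pos","tool_rot","force","torque","width"]})
d=cam("wrist");np.savez("w8.npz",**d)
cv2.imwrite("pics/w8.png",d["img"])
for P in [(529,102,164),(529,102,134)]: print(w2px(d,P))
cv2.imwrite("pics/w8c.png",cv2.resize(d["img"][150:270,210:350],None,fx=5,fy=5,interpolation=cv2.INTER_CUBIC))
P=cloud(d)
for lo,hi in [(128,140),(158,174)]:
    k=(P[...,2]>lo)&(P[...,2]<hi);k[:130]=0;k[320:]=0;k[:,:200]=0;k[:,360:]=0
    Q=P[k];print(k.sum(),cv2.minEnclosingCircle(Q[:,:2].astype(np.float32)),np.median(Q[:,2]))
E
```

```text
{'clock': np.float64(6.433), 'qpos': array([-0.305,  0.495,  0.094,  1.85 , -0.063,  0.791, -1.542]), 'eef_pos': array([532.805, 101.896, 212.517]), 'tool_rot': array([-3.141, -0.008,  0.207]), 'force': array([-0.155,  0.143,  0.358]), 'torque': array([ 0.055, -0.041,  0.007]), 'width': np.float64(85.285)}
[279.71243039 230.17912622]
[279.77953812 217.64360255]
2258 ((528.9478759765625, 101.61458587646484), 28.654930114746094) 134.16759567707885
1219 ((529.3255004882812, 101.45655059814453), 14.50395679473877) 164.0013435859282
```

View pics/w8c.png

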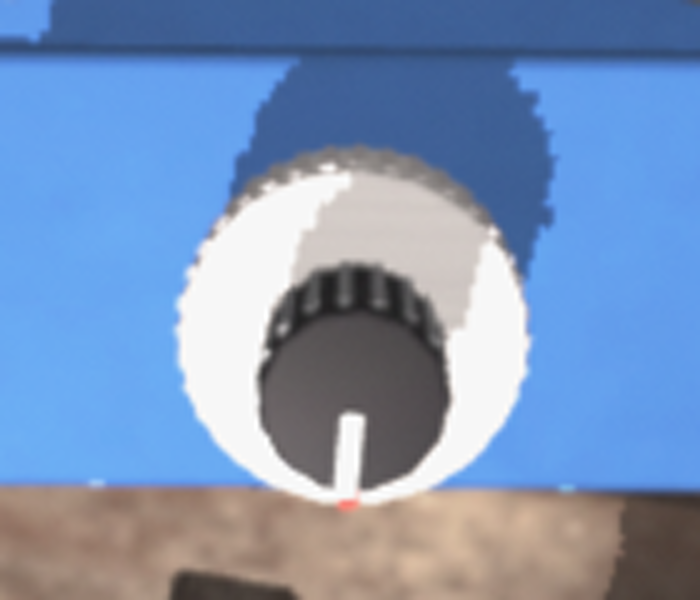

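```bash
python3 - <<'E'
from h import *
d=dict(np.load("w8.npz"))
a=px2w(d,210+352/5,150+415/5,164);b=px2w(d,210+343/5,150+488/5,164);m=px2w(d,210+348/5,150+503/5,134)
C=np.array([528.95,101.7])
print(a,b,m)
for q in [b,m]:
  print(0.203-(np.arctan2(q[1]-C[1],q[0]-C[0])%6.28319-np.pi),np.hypot(*(q[:2]-C)))
v=b-a;print('line',0.203-(np.arctan2(v[1],v[0])%6.28319-np.pi))
E
```

```text
[527.05082595 101.09754313 164.        ] [516.01486608 100.0839427  164.        ] [501.1619292   96.30751615 134.        ]
0.0787038301655813 13.035694489824461
0.011320154231315438 28.30646146954473
line 0.11140701829628713
```

>>> carry_out:
  series:
    - [[-0.1, 0, 0, 0, 0, -0.12, 8.5], [-0.1, 0, 0, 0, 0, -0.24, 8.5], [-0.1, 0, 0, 0, 0, -0.36, 8.5], [-0.1, 0, 0, 0, 0, -0.48, 8.5], [-0.1, 0, 0, 0, 0, -0.6, 8.5]]

```text
clock: 6.9
eef_pos: [528.0, 101.1, 206.9]
tool_rot: [-3.14, 0.002, 0.813]
force: [-0.0, 0.1, -0.4]
width: 85.2
```

>>> carry_out:
  series:
    - [[0, 0, 0, 0, 0, -0.12, 6], [0, 0, 0, 0, 0, -0.24, 6], [0, 0, 0, 0, 0, -0.3, 6], [0, 0, 0, 0, 0, -0.3, 6], [0, 0, 0, 0, 0, -0.3, 6]]

```text
clock: 7.32
eef_pos: [528.3, 101.0, 207.3]
tool_rot: [-3.14, 0.001, 1.105]
force: [-0.8, -0.1, -0.6]
width: 60.1
```

```bash
cat > st.py <<'E'
from h import *
s=read_state();print({k:np.round(s[k],3).tolist() for k in ["clock","qpos","eef_pos","tool_rot","force","torque","width"]},'tau7',s["tau"][6])
C=np.array([529.0,101.7]);y=s["tool_rot"][2];e=C-s["eef_pos"][:2]
print('need tool x,y mm',e[0]*np.cos(y)+e[1]*np.sin(y),e[0]*np.sin(y)-e[1]*np.cos(y))
E
python3 st.py;python3 st.py
```

```text
{'clock': 7.317, 'qpos': [-0.131, 0.502, -0.161, 1.854, 0.108, 0.796, -0.814], 'eef_pos': [528.317, 101.013, 207.285], 'tool_rot': [-3.14, 0.001, 1.105], 'force': [-0.801, -0.118, -0.609], 'torque': [0.011, -0.042, -0.046], 'width': 60.072} tau7 0.09838564088568091
need tool x,y mm 0.9204440100086664 0.3011238044725213
{'clock': 7.317, 'qpos': [-0.131, 0.502, -0.161, 1.854, 0.108, 0.796, -0.814], 'eef_pos': [528.317, 101.013, 207.285], 'tool_rot': [-3.14, 0.001, 1.105], 'force': [-0.801, -0.118, -0.609], 'torque': [0.011, -0.042, -0.046], 'width': 60.072} tau7 0.09838564088568091
need tool x,y mm 0.9204440100086664 0.3011238044725213
```

>>> carry_out:
  series:
    - [[0.05, 0, 1.5, 0, 0, 0, 6], [0.05, 0, 3.5, 0, 0, 0, 6], [0.05, 0, 5.5, 0, 0, 0, 6], [0.05, 0, 6.6, 0, 0, 0, 6], [0.05, 0, 6.6, 0, 0, 0, 6]]

```text
clock: 7.73
eef_pos: [527.0, 101.2, 139.6]
tool_rot: [-3.137, 0.004, 1.105]
force: [-0.3, 0.4, -0.0]
width: 59.7
```

```bash
python3 st.py; python3 - <<'E'
from h import *
d=cam("wrist");cv2.imwrite("pics/w9.png",d["img"])
E
python3 st.py
```

```text
{'clock': 7.733, 'qpos': [-0.147, 0.598, -0.142, 1.916, 0.134, 0.642, -0.838], 'eef_pos': [526.997, 101.247, 139.572], 'tool_rot': [-3.137, 0.004, 1.105], 'force': [-0.322, 0.366, -0.045], 'torque': [0.018, 0.043, 0.016], 'width': 59.666} tau7 -0.04448518739081919
need tool x,y mm 1.303508817922743 1.586686344384362
{'clock': 7.783, 'qpos': [-0.147, 0.597, -0.143, 1.915, 0.134, 0.643, -0.838], 'eef_pos': [528.009, 101.523, 140.951], 'tool_rot': [-3.139, 0.002, 1.106], 'force': [-0.242, 0.184, -0.506], 'torque': [0.012, 0.01, 0.014], 'width': 59.77} tau7 -0.026215057005174458
need tool x,y mm 0.60308914885604 0.806628853842861
```

View pics/w9.png

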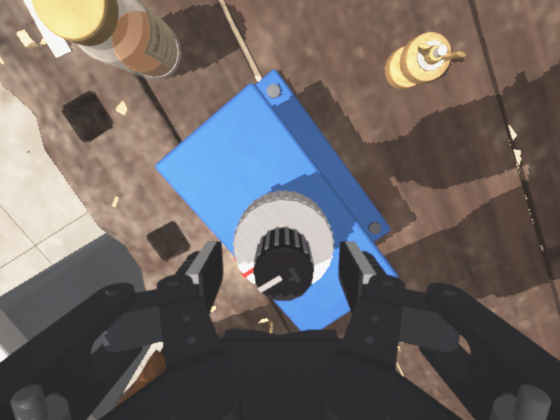

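>>> carry_out:
  series:
    - [[0.05, 0.1, 0, 0, 0, 0, 5], [0.05, 0.1, 0, 0, 0, 0, 4], [0.05, 0.1, 0, 0, 0, 0, 3.4], [0.05, 0.1, 0, 0, 0, 0, 3.0], [0.05, 0.1, 0, 0, 0, 0, 2.8]]

```text
clock: 8.2
eef_pos: [529.6, 102.4, 142.9]
tool_rot: [-3.141, -0.0, 1.107]
force: [-2.6, 2.1, 2.0]
width: 27.9
```

>>> carry_out:
  series:
    - [[0, 0, 0, 0, 0, 0, 2.6], [0, 0, 0, 0, 0, 0, 2.4], [0, 0, 0, 0, 0, 0, 2.2], [0, 0, 0, 0, 0, 0, 2.2], [0, 0, 0, 0, 0, 0, 2.2]]

```text
clock: 8.62
eef_pos: [529.7, 102.4, 143.1]
tool_rot: [-3.141, -0.0, 1.107]
force: [-3.4, 2.4, 7.0]
width: 26.3
```

```bash
cat > tq.py <<'E'
from h import *
import sys
n=int(sys.argv[1]) if len(sys.argv)>1 else 6
L=[]
for i in range(n):
    s=read_state();L.append(np.r_[s["torque"][2],s["tau"][6],s["tool_rot"][2],s["force"],s["eef_pos"],s["width"]]);d=cam("wrist")
L=np.array(L);print('t',round(s["clock"],2),'Tz',L[:,0].round(3),'mean',L[:,0].mean().round(4),'tau7',L[:,1].mean().round(4),'yaw',L[:,2].mean().round(4),'F',L[:,3:6].mean(0).round(1),'pos',L[-1,6:9].round(1),'w',L[-1,9].round(1))
cv2.imwrite("pics/wl.png",d["img"]);cv2.imwrite("pics/wlc.png",cv2.resize(d["img"][200:330,210:350],None,fx=5,fy=4.6,interpolation=cv2.INTER_CUBIC))
E
python3 tq.py 4
```

```text
t 8.77 Tz [-0.031  0.026  0.023 -0.048] mean -0.0076 tau7 0.0164 yaw 1.1072 F [-3.3  2.1  6.7] pos [529.7 102.5 143.1] w 26.1
```

View pics/wl.png

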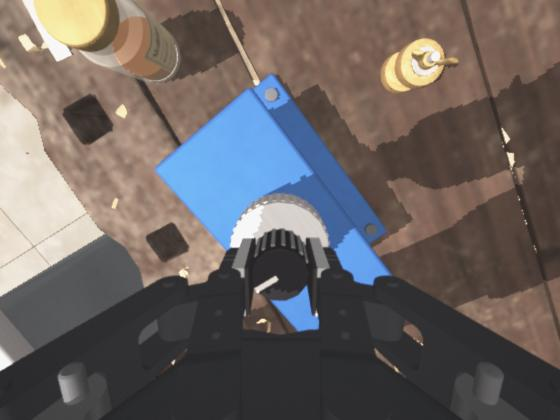

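>>> carry_out:
  series:
    - [[0, 0, 0, 0, 0, 0.04, 2.2], [0, 0, 0, 0, 0, 0.08, 2.2], [0, 0, 0, 0, 0, 0.12, 2.2], [0, 0, 0, 0, 0, 0.15, 2.2], [0, 0, 0, 0, 0, 0.18, 2.2]]

```text
clock: 9.23
eef_pos: [529.9, 102.3, 143.1]
tool_rot: [-3.141, -0.0, 0.927]
force: [-2.6, 1.5, 6.1]
width: 26.2
```

```bash
python3 tq.py 10
```

```text
t 9.68 Tz [0.212 0.183 0.116 0.128 0.039 0.073 0.089 0.118 0.089 0.039] mean 0.1085 tau7 -0.1259 yaw 0.9273 F [-2.9  1.5  6. ] pos [529.9 102.3 143.1] w 25.7
```

View pics/wlc.png

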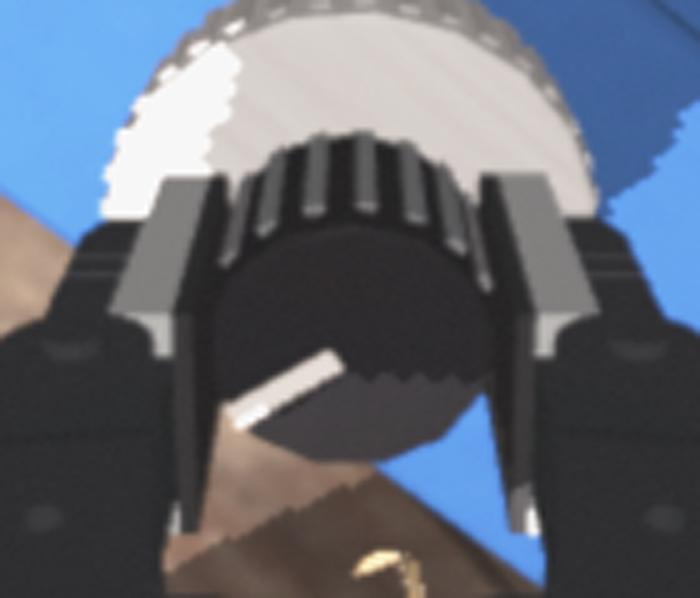

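```bash
cat > r.py <<'E'
from h import *
s=read_state();print(round(s["clock"],2),'Tz',s["torque"][2].round(3),'tau7',s["tau"][6].round(3),'yaw',s["tool_rot"][2].round(4),'F',s["force"].round(1),'w',round(float(s["width"]),1))
open("log.txt","a").write("%f %f %f %f\n"%(s["clock"],s["torque"][2],s["tau"][6],s["tool_rot"][2]))
E
echo
```

>>> carry_out:
  series:
    - [[0, 0, 0, 0, 0, 0.02, 2.2], [0, 0, 0, 0, 0, 0.04, 2.2]]

```text
clock: 9.9
eef_pos: [530.0, 102.3, 143.1]
tool_rot: [-3.141, -0.0, 0.887]
force: [-3.0, 1.6, 7.1]
width: 26.2
```

```bash
python3 r.py
```

```text
9.9 Tz 0.241 tau7 -0.036 yaw 0.8872 F [-3.   1.6  7.1] w 26.2
```

>>> carry_out:
  series:
    - [[0, 0, 0, 0, 0, 0.02, 2.2], [0, 0, 0, 0, 0, 0.04, 2.2]]

```text
clock: 10.07
eef_pos: [530.0, 102.3, 143.1]
tool_rot: [-3.141, -0.0, 0.847]
force: [-3.4, 0.9, 6.1]
width: 26.0
```

```bash
python3 r.py
```

```text
10.07 Tz 0.236 tau7 -0.051 yaw 0.8472 F [-3.4  0.9  6.1] w 26.0
```

>>> carry_out:
  series:
    - [[0, 0, 0, 0, 0, 0.02, 2.2], [0, 0, 0, 0, 0, 0.04, 2.2]]

```text
clock: 10.23
eef_pos: [530.1, 102.2, 143.1]
tool_rot: [-3.141, -0.0, 0.807]
force: [-2.9, 1.0, 5.2]
width: 25.8
```

```bash
python3 r.py
```

```text
10.23 Tz 0.22 tau7 -0.052 yaw 0.8071 F [-2.9  1.   5.2] w 25.8
```

>>> carry_out:
  series:
    - [[0, 0, 0, 0, 0, 0.02, 2.2], [0, 0, 0, 0, 0, 0.04, 2.2]]

```text
clock: 10.4
eef_pos: [530.1, 102.2, 143.1]
tool_rot: [-3.142, -0.0, 0.767]
force: [-1.9, 0.3, 5.2]
width: 25.9
```

```bash
python3 r.py
```

```text
10.4 Tz 0.235 tau7 -0.052 yaw 0.767 F [-1.9  0.3  5.2] w 25.9
```

>>> carry_out:
  series:
    - [[0, 0, 0, 0, 0, 0.02, 2.2], [0, 0, 0, 0, 0, 0.04, 2.2]]

```text
clock: 10.57
eef_pos: [530.1, 102.1, 143.1]
tool_rot: [-3.142, -0.0, 0.727]
force: [-2.0, 0.2, 6.1]
width: 26.5
```

```bash
python3 r.py
```

```text
10.57 Tz 0.226 tau7 -0.053 yaw 0.7271 F [-2.   0.2  6.1] w 26.5
```

>>> carry_out:
  series:
    - [[0, 0, 0, 0, 0, 0.02, 2.2], [0, 0, 0, 0, 0, 0.04, 2.2]]

```text
clock: 10.73
eef_pos: [530.2, 102.1, 143.1]
tool_rot: [3.142, -0.0, 0.687]
force: [-2.8, 0.0, 5.5]
width: 26.2
```

```bash
python3 r.py
```

```text
10.73 Tz 0.265 tau7 -0.055 yaw 0.687 F [-2.8  0.   5.5] w 26.2
```

>>> carry_out:
  series:
    - [[0, 0, 0, 0, 0, 0.02, 2.2], [0, 0, 0, 0, 0, 0.04, 2.2]]

```text
clock: 10.9
eef_pos: [530.2, 102.0, 143.1]
tool_rot: [3.142, -0.0, 0.647]
force: [-3.0, 0.2, 6.1]
width: 25.7
```

```bash
python3 r.py
```

```text
10.9 Tz 0.246 tau7 -0.066 yaw 0.6471 F [-3.   0.2  6.1] w 25.7
```

>>> carry_out:
  series:
    - [[0, 0, 0, 0, 0, 0.02, 2.2], [0, 0, 0, 0, 0, 0.04, 2.2]]

```text
clock: 11.07
eef_pos: [530.2, 102.0, 143.2]
tool_rot: [3.141, -0.0, 0.607]
force: [-3.5, -0.2, 7.1]
width: 26.1
```

```bash
python3 r.py
```

```text
11.07 Tz 0.227 tau7 -0.078 yaw 0.6071 F [-3.5 -0.2  7.1] w 26.1
```

>>> carry_out:
  series:
    - [[0, 0, 0, 0, 0, 0.02, 2.2], [0, 0, 0, 0, 0, 0.04, 2.2]]

```text
clock: 11.23
eef_pos: [530.3, 101.9, 143.2]
tool_rot: [3.141, -0.001, 0.567]
force: [-1.5, -0.3, 5.1]
width: 25.8
```

```bash
python3 r.py
```

```text
11.23 Tz 0.236 tau7 -0.091 yaw 0.5671 F [-1.5 -0.3  5.1] w 25.8
```

>>> carry_out:
  series:
    - [[0, 0, 0, 0, 0, 0.02, 2.2], [0, 0, 0, 0, 0, 0.04, 2.2]]

```text
clock: 11.4
eef_pos: [530.3, 101.9, 143.2]
tool_rot: [3.141, -0.001, 0.527]
force: [-1.6, -0.4, 5.4]
width: 25.7
```

```bash
python3 r.py
```

```text
11.4 Tz 0.294 tau7 -0.103 yaw 0.5272 F [-1.6 -0.4  5.4] w 25.7
```

>>> carry_out:
  series:
    - [[0, 0, 0, 0, 0, 0.02, 2.2], [0, 0, 0, 0, 0, 0.04, 2.2]]

```text
clock: 11.57
eef_pos: [530.3, 101.9, 143.2]
tool_rot: [3.141, -0.001, 0.487]
force: [-1.4, 0.4, 5.6]
width: 25.7
```

```bash
python3 r.py
```

```text
11.57 Tz 0.316 tau7 -0.116 yaw 0.4872 F [-1.4  0.4  5.6] w 25.7
```

>>> carry_out:
  series:
    - [[0, 0, 0, 0, 0, 0.02, 2.2], [0, 0, 0, 0, 0, 0.04, 2.2]]

```text
clock: 11.73
eef_pos: [530.4, 101.8, 143.2]
tool_rot: [3.141, -0.001, 0.447]
force: [-2.3, 0.4, 7.6]
width: 25.9
```

```bash
python3 r.py
```

```text
11.73 Tz 0.326 tau7 -0.129 yaw 0.4472 F [-2.3  0.4  7.6] w 25.9
```

>>> carry_out:
  series:
    - [[0, 0, 0, 0, 0, 0.02, 2.2], [0, 0, 0, 0, 0, 0.04, 2.2]]

```text
clock: 11.9
eef_pos: [530.4, 101.7, 143.2]
tool_rot: [3.141, -0.001, 0.407]
force: [-1.6, -0.2, 6.8]
width: 26.0
```

```bash
python3 r.py
```

```text
11.9 Tz 0.306 tau7 -0.141 yaw 0.4072 F [-1.6 -0.2  6.8] w 26.0
```

>>> carry_out:
  series:
    - [[0, 0, 0, 0, 0, 0.02, 2.2], [0, 0, 0, 0, 0, 0.04, 2.2]]

```text
clock: 12.07
eef_pos: [530.4, 101.7, 143.2]
tool_rot: [3.141, -0.001, 0.367]
force: [-2.6, -0.0, 7.4]
width: 26.1
```

```bash
python3 r.py; python3 tq.py 3
```

```text
12.07 Tz 0.354 tau7 -0.154 yaw 0.3672 F [-2.6 -0.   7.4] w 26.1
t 12.17 Tz [0.354 0.243 0.254] mean 0.2839 tau7 -0.2732 yaw 0.367 F [-2.1 -0.1  6.9] pos [530.4 101.7 143.2] w 25.6
```

View pics/wlc.png

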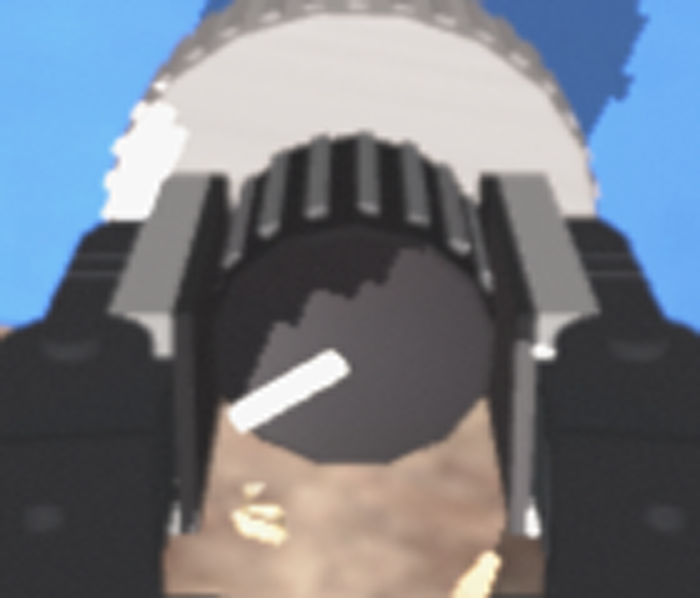

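>>> carry_out:
  series:
    - [[0, 0, 0, 0, 0, 0, 3.0], [0, 0, 0, 0, 0, 0, 4.5], [0, 0, 0, 0, 0, 0, 6.0], [0, 0, 0, 0, 0, 0, 6.0], [0, 0, 0, 0, 0, 0, 6.0]]

```text
clock: 12.63
eef_pos: [530.4, 101.7, 142.2]
tool_rot: [3.141, -0.0, 0.367]
force: [0.0, 0.1, 0.3]
width: 59.9
```

>>> carry_out:
  series:
    - [[0, 0, -2, 0, 0, 0, 6], [0, 0, -4, 0, 0, 0, 6], [0, 0, -6.5, 0, 0, 0, 6], [0, 0, -7, 0, 0, 0, 6], [0, 0, -7, 0, 0, 0, 6]]

```text
clock: 13.05
eef_pos: [531.6, 101.9, 214.0]
tool_rot: [3.141, -0.004, 0.367]
force: [0.1, -0.3, -0.4]
width: 60.0
```

```bash
python3 st.py; python3 - <<'E'
from h import *
d=cam("wrist");np.savez("w10.npz",**d)
cv2.imwrite("pics/w10c.png",cv2.resize(d["img"][150:270,210:350],None,fx=5,fy=5,interpolation=cv2.INTER_CUBIC))
d=cam("scene");cv2.imwrite("pics/s10.png",d["img"])
E
```

```text
{'clock': 13.05, 'qpos': [-0.299, 0.493, 0.084, 1.848, -0.056, 0.799, -1.39], 'eef_pos': [531.56, 101.933, 213.985], 'tool_rot': [3.141, -0.004, 0.367], 'force': [0.102, -0.32, -0.36], 'torque': [0.014, 0.099, -0.01], 'width': 60.002} tau7 -0.011305350344628096
need tool x,y mm -2.4733648414187637 -0.7003775265394483
```

View pics/w10c.png

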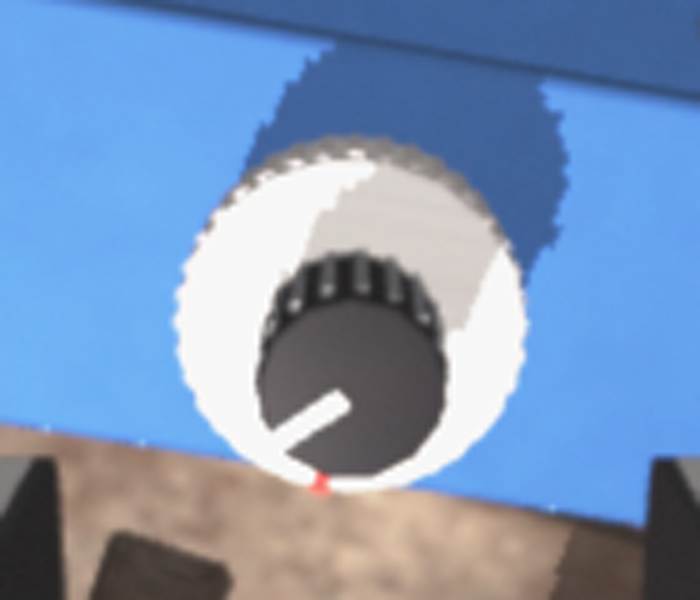

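View pics/s10.png

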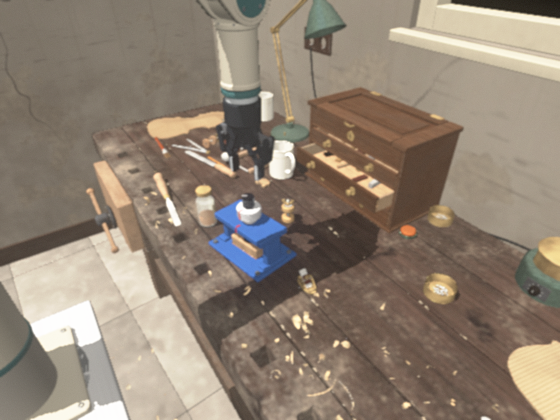

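```bash
python3 - <<'E'
from h import *
d=dict(np.load("w10.npz"))
a=px2w(d,210+345/5,150+400/5,164);b=px2w(d,210+275/5,150+443/5,164);m=px2w(d,210+320/5,150+482/5,134)
C=np.array([528.95,101.7])
for q in [b,m]:
  print(0.203-(np.arctan2(q[1]-C[1],q[0]-C[0])%6.28319-np.pi),np.hypot(*(q[:2]-C)))
v=b-a;print('line',0.203-(np.arctan2(v[1],v[0])%6.28319-np.pi))
E
```

```text
0.7458934480691572 13.348215814888457
0.014387836791581232 27.25588931139316
line 0.830636266925066
```

```bash
python3 -c "
from cell import *
print(finish_job())"
```

```text
the job is handed in; nothing more can be done
None
```

I turned the ring onto its index line, then turned the knob until the pad pressed the block at an estimated 16–19 N. I let go, lifted clear and handed the job in at about 13 s. No verdict comes back, so the figures below are my own last checks.

- **Ring:** I turned it about 1.07 rad clockwise. The wrist picture put its mark 0.01 rad from the line after that turn, and still at 0.01 rad after the knob was turned and released.
- **Knob during the ring turn:** it read about 0.08–0.11 rad afterwards, against about 0.03 before. This stays inside the 0.2 rad limit and may be partly reading error.
- **Pad force:** the turning torque stayed flat, then began to rise after about 0.42 rad of turning, which I took as contact. I turned 0.32 rad further.
    - The wrist joint's torque rise gives about 16.6 N and the tool angle about 19 N.
    - The wrist sensor rose from about 0.23 to 0.35 N m, which fits but is noisy.
- **Disagreement:** the tool turned 0.74 rad, but the pictures show the knob turned only 0.67–0.72 rad. It seems to have slipped a little in the grip, so I trust the lower force more. Both values are within 10–28 N.
- **Surroundings:** the gripper was clear with zero force. The last scene picture showed the jar, spool clamp, finger plane and block in place; I judged that by eye and did not measure it.

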